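# Refit the drip grid and slide the catch tray home under the waffle iron

### The job

The washed catch tray has to go back under the waffle iron before service. Take the perforated drip grid from the drying mat and seat it in the tray, down over the two pins so that it lies flat on the ledges, then slide the tray straight in under the iron until its front plate sits flush against the iron's front. Leave the sauce bottle, the tub and the scraper where they stand.

Things in the scene. Friction and masses are not known exactly. Their poses are not given: they have to be found in the camera images.
- iron: Counter-top waffle iron, fixed, lid thrown open at the rear (up to 480 mm high). Origin on the counter under its middle; +x from front to rear, the way the tray slides in; z up. Steel housing 300 x 300 mm, its underside 55 mm and its top 140 mm above the counter, flat front face at x = -150 mm. A control knob sticks 14 mm out of the front at y = +70 mm, 112 mm up.
- slot_mouth (a point): Middle of the mouth of the tray's slot under the iron: on the counter, below the front face; axes as the iron. The slot is 55 mm high, open at the front, and 214 mm wide between round legs 36 mm thick, which stand 25 mm and 275 mm behind the mouth, at y = +-125 mm. Home: tray centre on y = 0, 130 mm behind this point.
- tray_center (a point): Catch tray, loose on the counter in front of the iron, 0.9 kg. Point: middle of the pan, 15 mm above its underside; +x to the rear end, which goes in first. Pan 260 mm (x) x 190 mm (y), 30 mm high. Front plate 250 mm wide, from 2 to 70 mm up, rear face at x = -130 mm: it stops on the iron's front face. Side ledges 14 mm wide, tops 22 mm above the underside, carry the grid 7 mm above this point.
- tray_pin (a point): Tip of the pin near the tray's rear end; axes as the tray. Two upright round-tipped steel pins, 8 mm thick, stand in the pan at x = +-100 mm, y = 0 from the tray's centre, tips 37 mm above the tray's underside (15 mm above the ledges). A grid left perched on them is too high for the slot.
- tray_handle (a point): Grip point of the tray's handle, a black stub from the middle of the front plate: 80 mm long (x), 24 mm wide (y), 18 mm high; axes as the tray. The point is half-way up the stub, 40 mm above the counter, 179 mm in front of the tray's centre, 45 mm in front of the front plate, 35 mm from the free end.
- grid_center (a point): Drip grid, loose, perforated steel plate 240 mm (x) x 170 mm (y) x 4 mm, 0.35 kg, flat on a black mat 5 mm thick. Point: centre, mid-thickness. Holes 16 mm wide at x = +-100 mm, y = 0 go over the tray's pins, either way round. Over its middle a lifting bow: round bar 8 mm thick, 70 mm long along x, axis 20 mm above this point, 14 mm gap below the bar. Seated, the bow's top is 48 mm above the counter.
- bottle_center (a point): White sauce bottle, 60 mm thick, 190 mm tall with its nozzle, standing loose beyond the work; point half-way up. To be left alone.
- tub_center (a point): White round tub with lid, 116 mm wide, 112 mm tall, standing loose beyond the work; point half-way up. To be left alone.
- scraper_center (a point): Scraper with a flat blade, lying loose on the counter at the right of the drying mat; a point near its middle. To be left alone.

How it is judged:
By the outcome, as a careful person would: the job done as asked, in the order asked, and still so for the second after the job is handed in, with the robot touching nothing.
It also fails if it takes over 59 s, if anything falls off the work surface, if the arm or the gripper's body presses on something with over 40 N, if the wrist force passes 120 N, or if a joint passes its speed limit or range.

### The arm

A 6-joint arm with a two-finger parallel gripper is mounted at the origin on the work surface. World frame = base frame: x ahead of the robot, y to its left, z up, the work surface at z = 0. Lengths are in mm, angles in rad, forces in N, time in s.
With the tool pointing down it reaches from about 300 to 775 mm from the base axis. Payload 14.6 kg.
Tool frame: the origin (TCP) lies on the centre line of the jaws, within the pads' length; the fingertips stand 19 mm ahead of it and the grasp point (between the pads) is the TCP (bot.tip_reach is the distance from the TCP to the fingertips, in mm); z points along the fingers, y is the line along which they close (so a half turn about z gives the same grasp; the last joint's range is limited). The gripper opens to 85 mm and grips with 20 to 120 N. Pads are 22 mm wide; open, the fingers measure 114 mm over their backs; the gripper's body (76 mm by 85 mm) begins 54 mm behind the grasp point. The pads swing forward as they close: fully open they stand 13 mm farther back than shut.
Start: joints at [-0.067, 0.3, 1.521, -0, 1.321, -0.067], TCP at [549.991, -0.002, 250.281] pointing down, gripper open.
Joint ranges: [-3.03, 3.03], [-0.79, 2.21], [0.23, 2.52], [-1.04, 4.18], [0, 3.07], [-2.55, 2.55]. Speed limits (rad/s): [2.22, 2.22, 2.57, 3.14, 3.14, 3.14].

### API

Orientations are given as a unit quaternion [w, x, y, z].
In Python, from rig import bot gives the robot as it stands. Calls block until the motion is done:
- bot.move_to(position, orientation): joint-space move of the TCP to a pose.
- bot.servo_line(position, attitude=None, speed=150, until_force=None): straight line of the TCP; attitude=None keeps the orientation; speed is the mean speed in mm/s. With until_force (N) it stops when the force on the tool has changed by that much, and returns True; else False.
- bot.move_joints(angles): joint-space move.
- bot.move_gripper(opening, grip_force=None): finger opening in mm; grip_force is the grip in N (None keeps the last); returns when the fingers have stopped.
- bot.dwell(seconds).
- bot.ik(position, orientation): joint angles nearest the present ones, or None.
- bot.read_state(): the state.
- bot.read_camera(name): name is "scene" or "side" or "wrist"; returns a dict with "image" (420x560x3 uint8, blue, green, red), "depth" (420x560 float32, mm along the optical axis (not along the pixel's ray), 0 where there is no reading), "fovy" (degrees; the focal length in pixels is half the picture's height over the tangent of half this angle, whatever the lens; pixels are square), "cx", "cy" (the principal point, pixels), "k1" (the pictures are not rectified: a ray, as slopes to the right and down, at radius r is drawn at 1 + k1 r^2 times it, then the intrinsics apply), "eye" and "attitude" of the camera in the world; the wrist camera has in their place "mount" (4x4, takes a point from camera to tool coordinates, whose origin is the TCP and whose axes are the flange's). Camera axes: x right, y down, z forward; pixel columns grow to the right and rows downward; lengths in mm; the calibration is good to about 2 mm. A picture is of the moment at which its call begins: read the wrist's pose just before it.
A pose or a line that the arm cannot do raises bot.MotionError and nothing moves.
- bot.finish_job(): hands the job in; it is judged then, once.
The state is a dict: "clock": time; "joint_positions": joint angles; "qvel": joint speeds; "effort": joint torques, N m; "ee_pos": TCP position; "tool_rot": TCP orientation; "ft_force": force on the tool from outside, world axes, zero at the start; "moment": the same for the moment, N m; "grip_width": finger opening in mm; "grip_force": force on a finger pad.
Only numpy, scipy, OpenCV 4.12 (cv2) and the standard library are available. Lean on these libraries where they do the work, as an engineer would, in place of code of your own. Each camera call takes 0.05 s, during which the arm holds its last target. There are 200 camera calls.

## Working session

There is one attempt and no reset: what is moved stays moved. The work goes in short steps, each a Python script; the robot and the scene stay as the last script left them, time stands still between calls to the robot, and variables do not carry over. Pictures are saved under pics/ and viewed, at most 12 in all, crops included, and the job is handed in when it is done.

```bash
mkdir -p pics; ls
python3 - <<'E'
from rig import bot
import cv2,numpy as np
for n in("scene","side"):
    c=bot.read_camera(n); cv2.imwrite(f"pics/{n}0.png",c["image"]); np.savez(f"{n}0.npz",**c)
    print(n,{k:v for k,v in c.items() if k not in("image","depth")},(c["depth"]>0).mean())
print(bot.read_state())
E
```

```text
pics
scene {'fovy': 56.45848727980107, 'cx': 271.679323532149, 'cy': 208.27285673379328, 'k1': -0.044308896665158935, 'eye': array([ 780.92294903,  320.57538615, 1280.37457051]), 'attitude': array([-0.02957542,  0.19734651,  0.96780107, -0.15342994])} 0.9961819727891157
side {'fovy': 54.08655361248958, 'cx': 277.25018880810444, 'cy': 200.37667373802788, 'k1': 0.021389050259690116, 'eye': array([1359.7440137 , -714.68941566, 1190.74447524]), 'attitude': array([-0.33280003,  0.84822309,  0.38512423, -0.14642764])} 0.9945960884353742
{'clock': 0.1, 'joint_positions': array([-6.66088090e-02,  3.00429690e-01,  1.52154482e+00, -3.41084913e-05,
        1.32065523e+00, -6.65894584e-02]), 'qvel': array([ 0.00280659, -0.00129907, -0.0003859 , -0.00162692, -0.00184395,
        0.00014902]), 'effort': array([ 5.41233840e-04, -5.44380498e+01, -3.62372375e+01, -1.11349805e-04,
        3.02289474e-03, -1.80062301e-05]), 'ee_pos': array([ 5.49810738e+02, -2.63181947e-03,  2.49759347e+02]), 'tool_rot': array([-3.79374159e-04,  7.07110536e-01,  7.07102836e-01, -3.53884007e-04]), 'ft_force': array([-0.08483991, -0.21066816, -0.76483356]), 'moment': array([-0.0278096 ,  0.03533153, -0.01277003]), 'grip_force': 0.0, 'grip_width': 85.47522095908816}
```

View pics/scene0.png

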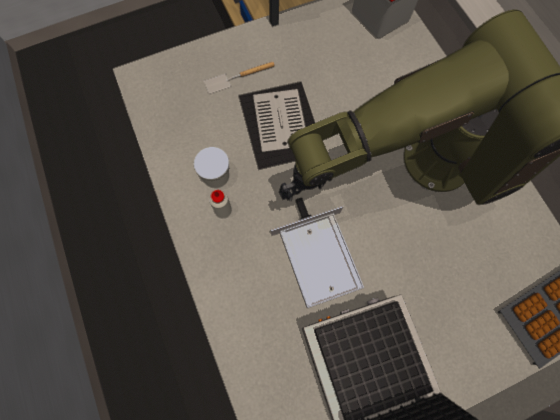

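View pics/side0.png

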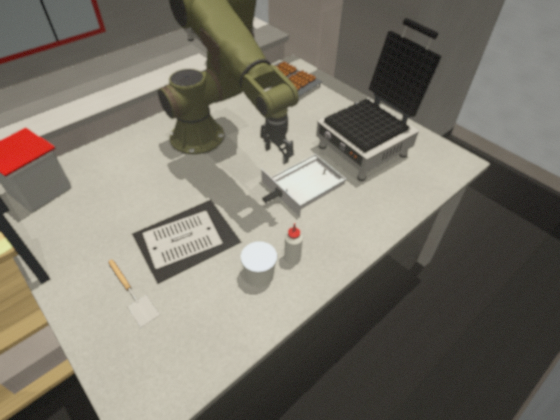

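The scene view shows the grid on the mat at about (279,122), the tray at (320,258) with its pins near (310,232) and (331,289), the handle at (302,208) and the iron's front edge from (305,325) to (403,298). The side view agrees, with the grid at (182,238) and the tray at (310,182). Next I'll enlarge the tray and iron area.

```bash
cat > h.py <<'E'
import numpy as np,cv2
from scipy.spatial.transform import Rotation as R
def rot(q): return R.from_quat([q[1],q[2],q[3],q[0]]).as_matrix()
def K(c):
    h=c["image"].shape[0]; f=h/2/np.tan(np.radians(float(c["fovy"]))/2)
    return np.array([[f,0,float(c["cx"])],[0,f,float(c["cy"])],[0,0,1]])
def pose(c,st=None):
    if "eye" in c: return rot(c["attitude"]),np.array(c["eye"])
    T=np.array(c["mount"]); Rt=rot(st["tool_rot"])
    return Rt@T[:3,:3], Rt@T[:3,3]+st["ee_pos"]
def toplane(c,uv,z,st=None):
    uv=np.array(uv,float).reshape(-1,1,2)
    s=cv2.undistortPoints(uv,K(c),np.array([float(c["k1"]),0,0,0])).reshape(-1,2)
    # model: drawn = (1+k1 r^2)*ray : the OpenCV radial model
    Rw,e=pose(c,st); d=np.c_[s,np.ones(len(s))]@Rw.T
    return e+d*((z-e[2])/d[:,2])[:,None]
def quat(yaw_y):
    """tool down, tool y (closing line) along world angle yaw_y"""
    y=np.array([np.cos(yaw_y),np.sin(yaw_y),0]); z=np.array([0,0,-1.]); x=np.cross(y,z)
    q=R.from_matrix(np.c_[x,y,z]).as_quat(); return np.array([q[3],q[0],q[1],q[2]])
E
python3 - <<'E'
from h import *
c=dict(np.load("scene0.npz")); im=c["image"]
cv2.imwrite("pics/crop0.png",cv2.resize(im[195:345,255:455],None,fx=4,fy=4,interpolation=cv2.INTER_CUBIC))
g=cv2.cvtColor(im,cv2.COLOR_BGR2GRAY)
# grid
m=np.zeros_like(g); m[84:162,245:312]=(g[84:162,245:312]>110)
m=cv2.morphologyEx(m,cv2.MORPH_CLOSE,np.ones((5,5)))
n,l,s,_=cv2.connectedComponentsWithStats(m); 
for i in range(1,n):
    if s[i,4]>200: print(s[i]); r=cv2.minAreaRect(np.argwhere(l==i)[:,::-1].astype(np.float32)); print(r); p=toplane(c,cv2.boxPoints(r),9); print(p.round(1),p.mean(0),np.linalg.norm(np.diff(p,axis=0),axis=1))
print("pins",toplane(c,[(310,232),(331,289)],37)); print("plate",toplane(c,[(271,230),(341,210)],70))
print("iron",toplane(c,[(305,330),(403,298)],140))
E
```

```text
[ 245   84   60   67 2559]
((275.7213134765625, 113.66223907470703), (70.60896301269531, 51.31488800048828), 78.2317123413086)
[[ 527.9 -562.5    9. ]
 [ 331.5 -530.6    9. ]
 [ 405.4 -237.7    9. ]
 [ 588.4 -270.4    9. ]] [ 463.31427821 -400.302692      9.        ] [198.98200244 302.03661988 185.97277669]
[245 124  11  38 212]
((250.0, 142.5), (10.0, 37.0), 0.0)
[[ 641.6 -260.9    9. ]
 [ 586.2 -399.7    9. ]
 [ 552.4 -385.2    9. ]
 [ 608.9 -246.9    9. ]] [ 597.28778679 -323.16360167    9.        ] [149.46438956  36.85301145 149.40476971]
pins [[543.34419122  72.13070618  37.        ]
 [559.80810675 265.82882479  37.        ]]
plate [[661.56208183  23.85838925  70.        ]
 [426.00462322  51.30595114  70.        ]]
iron [[693.88760514 344.22504646 140.        ]
 [398.89312328 375.36563701 140.        ]]
```

View pics/crop0.png

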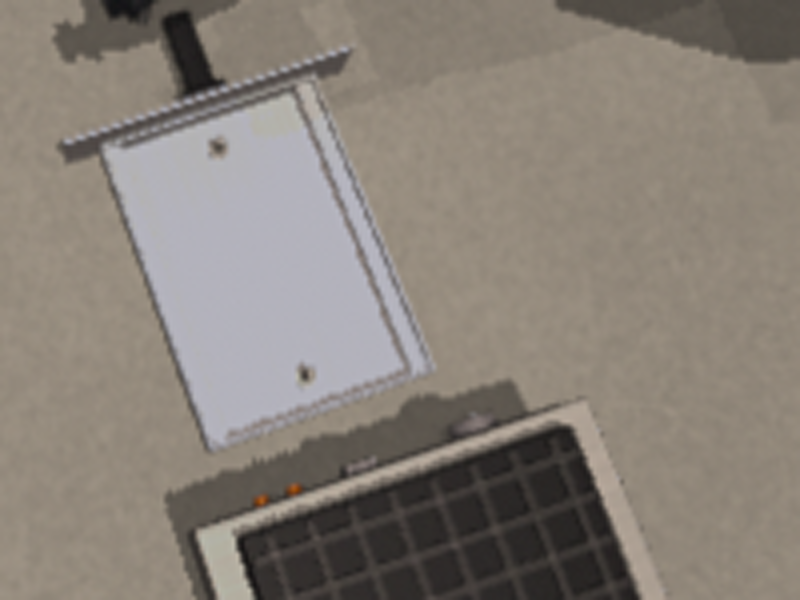

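The crop shows the pins at full-image pixels (309.5,231.8) and (331.2,288.5). The plate's top edge runs (269.5,232) to (342.5,207), and the iron's front top edge runs (303.8,327.5) to (402,295.8). I'll take close looks with the wrist camera, over the tray first and then over the grid.

Run:
```python
from h import *
from rig import bot
c=dict(np.load("scene0.npz"))
print("iron",toplane(c,[(303.75,327.5),(402,295.75)],140).round(1)); print("plate",toplane(c,[(269.5,232),(342.5,207)],70).round(1))
g=toplane(c,[(253,93),(298,88),(305,148),(262,152)],9); print(g.round(1)); gc=g.mean(0)
ims=[]
for k,p,a in(("t",[550,150,380],np.pi),("g",[gc[0],gc[1],300],0)):
    if k=="g":
        d=g[2:].mean(0)-g[:2].mean(0); a=np.arctan2(d[1],d[0])-np.pi/2; print("grid",gc,a)
        
    qs=[(quat(a+s),bot.ik(p,quat(a+s))) for s in(0,np.pi,)]
    qs=[x for x in qs if x[1] is not None]; cur=bot.read_state()["joint_positions"]
    q=min(qs,key=lambda x:abs(np.array(x[1])-cur).max())
    bot.move_to(p,q[0]); bot.dwell(.3); st=bot.read_state(); w=bot.read_camera("wrist")
    np.savez(f"w{k}.npz",**w,**{"st_"+s:v for s,v in st.items()}); ims.append(w["image"]); print(st["clock"],st["ee_pos"],st["joint_positions"].round(2))
cv2.imwrite("pics/w1.png",ims[0]);cv2.imwrite("pics/w2.png",ims[1]); print(w["mount"],w["fovy"])
```

```text
iron [[694.3 336.7 140. ]
 [398.5 368.6 140. ]]
plate [[668.5  28.1  70. ]
 [417.   44.   70. ]]
[[ 508.8 -512.     9. ]
 [ 342.5 -465.2    9. ]
 [ 423.8 -223.7    9. ]
 [ 572.4 -269.8    9. ]]
1.2083 [550.12818532 149.25663275 379.41969409] [ 0.2   0.29  1.24 -0.    1.61  0.2 ]
grid [ 461.89574599 -367.67668806    9.        ] -0.2910750550415182
3.475 [ 462.11120608 -367.39123914  300.06056828] [-0.73  0.36  1.33  0.    1.45 -0.44]
[[ 9.56423659e-04 -9.56196680e-01 -2.92723411e-01  7.46151250e+01]
 [ 9.99999534e-01  9.51966197e-04  1.57678874e-04  1.90743732e-01]
 [ 1.27890776e-04 -2.92723425e-01  9.56197145e-01 -1.22480485e+02]
 [ 0.00000000e+00  0.00000000e+00  0.00000000e+00  1.00000000e+00]] 59.74835444967666
```

View pics/w1.png

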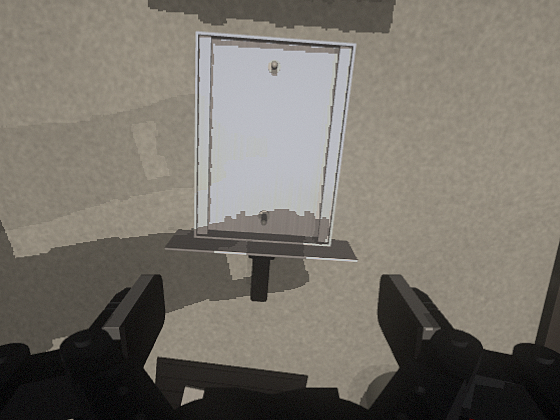

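View pics/w2.png

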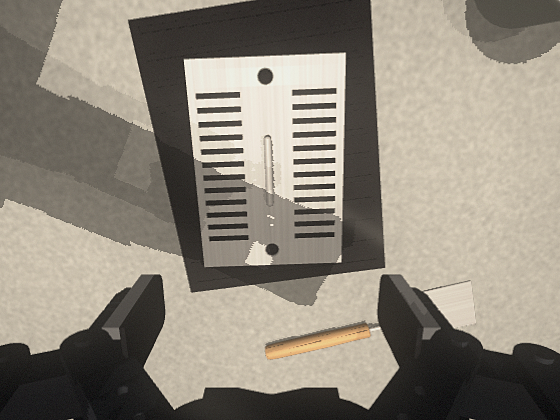

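In the first wrist view the pin tips are at (274,66) and (264,217), and the plate and handle are below them. In the second, the grid's holes are at (265,76) and (272,249), and the bow runs (267,137) to (269,205).

Run:
```python
from h import *
def load(k):
    d=dict(np.load(f"w{k}.npz")); return d,{s[3:]:v for s,v in d.items() if s.startswith("st_")}
def dark(im,u,v,r,th):
    g=cv2.cvtColor(im,cv2.COLOR_BGR2GRAY)[v-r:v+r+1,u-r:u+r+1]; m=np.argwhere(g<th); return m[:,::-1].mean(0)+[u-r,v-r],len(m)
c,st=load("g")
h=[dark(c["image"],265,76,13,90),dark(c["image"],272,249,10,70)]; print(h)
p=toplane(c,[x[0] for x in h],8,st); print("holes",p.round(1),np.linalg.norm(p[0]-p[1]),p.mean(0)); d=p[0]-p[1]; print(np.degrees(np.arctan2(d[1],d[0])))
b=toplane(c,[(267,137),(269,205)],30,st); print("bow",b.round(1),b.mean(0))
g=cv2.cvtColor(c["image"],cv2.COLOR_BGR2GRAY); 
p=toplane(c,[(184,59),(346,53),(341,262),(204,266)],9,st); print("grid corners",p.round(1),p.mean(0))
c,st=load("t")
p=toplane(c,[(274,65.5),(264,216)],37,st); print("pins",p.round(1),np.linalg.norm(p[0]-p[1]),p.mean(0)); d=p[0]-p[1]; print(np.degrees(np.arctan2(d[1],d[0])))
p=toplane(c,[(196,33),(355,45),(331,244),(195,237)],30,st); print("rim",p.round(1),p.mean(0))
p=toplane(c,[(165,249),(357,259.5)],70,st); print("plate",p.round(1),p.mean(0))
p=toplane(c,[(260,301)],49,st); print("handle end",p.round(1))
c=dict(np.load("scene0.npz"));p=toplane(c,[(309.5,231.75),(331.25,288.5)],37); print("scene pins",p.round(1))
c=dict(np.load("scene0.npz"));print("scene bow",toplane(c,[(277,108),(283,131)],30).round(1))
```

```text
[(array([264.87647059,  76.        ]), 170), (array([271.79807692, 248.81730769]), 104)]
holes [[ 484.1 -272.2    8. ]
 [ 434.6 -465.     8. ]] 198.9944905360563 [ 459.34383898 -368.59676869    8.        ]
75.57736092654798
bow [[ 468.7 -332.1   30. ]
 [ 449.2 -404.4   30. ]] [ 458.96442762 -368.2168799    30.        ]
grid corners [[ 407.7 -232.2    9. ]
 [ 571.8 -275.     9. ]
 [ 511.6 -505.8    9. ]
 [ 347.6 -462.6    9. ]] [ 459.66672125 -368.88743693    9.        ]
pins [[553.8 261.1  37. ]
 [540.9  73.8  37. ]] 187.75002829031672 [547.37026164 167.4054827   37.        ]
86.0603364803801
rim [[462.3 297.   30. ]
 [649.6 284.1  30. ]
 [633.6  30.7  30. ]
 [445.4  41.   30. ]] [547.71448331 163.20017386  30.        ]
plate [[415.   40.1  70. ]
 [661.   25.6  70. ]] [538.01140956  32.87106114  70.        ]
handle end [[534.9 -47.5  49. ]]
scene pins [[544.5  70.7  37. ]
 [558.4 264.7  37. ]]
scene bow [[ 456.5 -403.6   30. ]
 [ 474.3 -307.5   30. ]]
```

Run:
```python
from h import *
from rig import bot
p=[548,265,300]; bot.move_to(p,quat(np.radians(-4))); bot.dwell(.3); st=bot.read_state(); w=bot.read_camera("wrist")
np.savez("wi.npz",**w,**{"st_"+s:v for s,v in st.items()}); print(st["clock"],st["ee_pos"])
cv2.imwrite("pics/w3.png",cv2.resize(w["image"],None,fx=800/560,fy=800/560,interpolation=cv2.INTER_CUBIC))
```

```text
6.1 [548.127285   264.73827126 300.02837741]
```

View pics/w3.png

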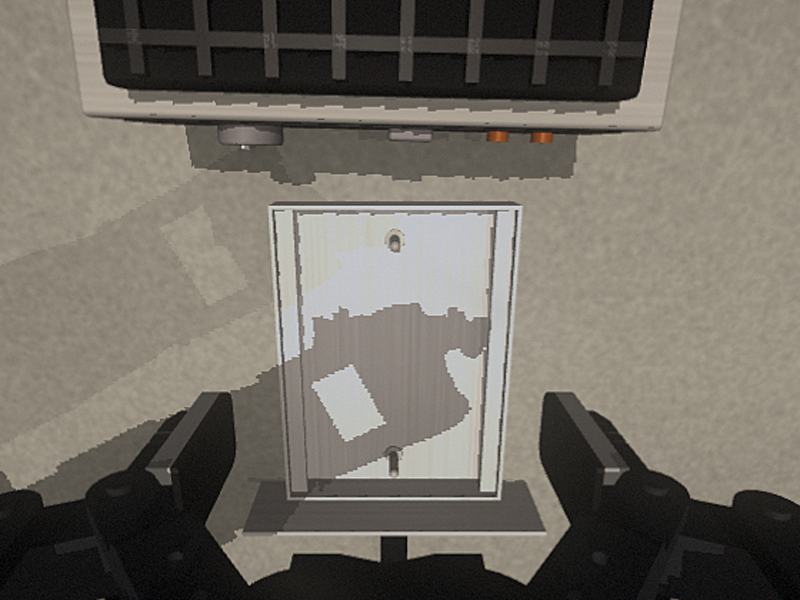

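In this view the pin tips are at about (396,246) and (394,472). The tray rim's rear corners are (270,205) and (521,206), the plate's top edge runs (243,534) to (546,534), and the iron's front top edge runs (83,115) to (661,129). All are pixels in the 800-wide picture.

Run:
```python
from h import *
d=dict(np.load("wi.npz")); st={s[3:]:v for s,v in d.items() if s.startswith("st_")}
def T(uv,z): return toplane(d,(np.array(uv,float)+.5)*.7-.5,z,st)
ang=lambda v: np.degrees(np.arctan2(v[1],v[0]))
p=T([(396,245),(394,472)],35); print("pins",p.round(1),np.linalg.norm(p[0]-p[1]),p.mean(0),ang(p[0]-p[1]))
p=T([(270,205),(521,206),(500,498),(288,498)],30); print("rim",p.round(1),ang(p[1]-p[0])+90, p[:2].mean(0), p.mean(0))
p=T([(243,534),(546,534)],70); print("plate",p.round(1),ang(p[1]-p[0])+90,p.mean(0))
for z in(140,): 
    p=T([(83,115),(661,129)],z); print("iron",p.round(1),ang(p[1]-p[0])+90,np.linalg.norm(p[1]-p[0]),p.mean(0))
# edge fit: depth of the iron top
D=d["depth"]; print("depth",D[60,280],D[80,400])
p=T([(250,135)],112); print("knob",p)
# row scan of the iron front edge by depth jump
Rw,e=pose(d,st); K_=K(d); v,u=np.mgrid[0:420,0:560]
s=cv2.undistortPoints(np.c_[u.ravel(),v.ravel()].astype(float).reshape(-1,1,2),K_,np.array([float(d["k1"]),0,0,0])).reshape(-1,2)
X=(e+(np.c_[s,np.ones(len(s))]*D.ravel()[:,None])@Rw.T).reshape(420,560,3)
m=abs(X[...,2]-140)<6
E=[]
for c in range(80,440,4):
    r=np.where(m[:150,c])[0]
    if len(r): E.append(X[r.max(),c])
E=np.array(E); f=np.polyfit(E[:,0],E[:,1],1); print("iron edge fit",f,np.degrees(np.arctan(f[0]))+90,np.std(E[:,1]-np.polyval(f,E[:,0])),np.median(E[:,2]))
r=X[:150][m[:150]]; print("x range",r[:,0].min(),r[:,0].max())
m=(abs(X[...,2]-30)<4)&(v<370)&(u>170)&(u<375); r=X[m]; print("rim pts",len(r),cv2.minAreaRect(r[:,:2].astype(np.float32)))
m=(abs(X[...,2]-22)<2.5)&(v<345)&(u>185)&(u<370); r=X[m]; print("ledge pts",len(r),cv2.minAreaRect(r[:,:2].astype(np.float32)))
```

```text
pins [[555.  264.2  35. ]
 [540.6  66.6  35. ]] 198.07708056779907 [547.7979608  165.39560327  35.        ] 85.81564328536518
rim [[463.5 299.7  30. ]
 [649.7 286.1  30. ]
 [632.4  30.   30. ]
 [444.8  43.   30. ]] 85.80074774781502 [556.59638238 292.8878582   30.        ] [547.62260051 164.68087714  30.        ]
plate [[415.1  41.4  70. ]
 [661.5  24.3  70. ]] 86.04048337148376 [538.3019313   32.82888104  70.        ]
iron [[400.2 362.2 140. ]
 [693.9 335.  140. ]] 84.72647145596662 294.99590339170675 [547.04603272 348.60352052 140.        ]
depth 240.86702 266.6825
knob [[476.34138671 347.6469659  112.        ]]
iron edge fit [-9.32154902e-02  3.98227776e+02] 84.67453479510604 0.6025803331926379 134.62829666697786
x range 398.16750317944957 700.4213594283535
rim pts 2937 ((547.2081909179688, 162.6552734375), (261.79132080078125, 248.142822265625), 85.79678344726562)
ledge pts 5210 ((547.0174560546875, 164.56027221679688), (258.2111511230469, 186.61599731445312), 85.80550384521484)
```

Run:
```python
from h import *
from rig import bot
c=dict(np.load("scene0.npz")); print("tub",toplane(c,[(212,160)],112),"bottle",toplane(c,[(218,196)],190))
def s(t):
    x=bot.read_state(); print(t,x["clock"],x["ee_pos"].round(1),x["grip_width"],x["ft_force"].round(1),x["grip_force"])
q=quat(np.radians(75.6-90)); P=np.array([459.4,-368.6])
bot.move_gripper(50,grip_force=70)
bot.move_to([*P,110],q); r=bot.servo_line([*P,31],speed=80,until_force=15); s(("down",r))
if not r:
    bot.move_gripper(0,grip_force=70); s("grip")
    bot.servo_line([*P,70],speed=80); bot.dwell(.2); s("lift")
    bot.servo_line([*P,250],speed=150); s("up")
    w=bot.read_camera("scene"); cv2.imwrite("pics/s1.png",w["image"])
```

```text
tub [[ 751.15957297 -259.75352313  112.        ]] bottle [[ 777.32636104 -104.08809767  190.        ]]
('down', False) 10.1 [ 459.6 -368.8   31.6] 50.176721407614984 [-0.3  0.2  0.5] 0.0
grip 10.5833 [ 459.5 -368.7   31.4] 5.181460281664608 [-2.   2.   5.6] 68.5538899898529
lift 11.425 [ 459.2 -368.5   69.5] 5.428590306986456 [ 0.9  0.3 -3. ] 68.26406478881836
up 12.775 [ 459.2 -368.4  249. ] 5.582813526552994 [-0.2  0.5 -4.2] 68.26478004455566
```

Run:
```python
from h import *
from rig import bot
def s(t):
    x=bot.read_state(); print(t,x["clock"],x["ee_pos"].round(1),x["grip_width"],x["ft_force"].round(1),x["moment"].round(2))
q=quat(np.radians(-4.2)); P=np.array([547.7,165.2])
bot.move_to([*P,250],q); bot.servo_line([*P,100],speed=120); bot.dwell(.2); s("above")
st=bot.read_state(); w=bot.read_camera("wrist"); np.savez("wa.npz",**w,**{"st_"+k:v for k,v in st.items()}); cv2.imwrite("pics/w4.png",w["image"])
bot.servo_line([*P,70],speed=80); r=bot.servo_line([*P,48],speed=25,until_force=10); s(("down",r))
w=bot.read_camera("wrist"); cv2.imwrite("pics/w5.png",w["image"])
```

```text
above 16.375 [547.9 165.3 100.4] 5.264851023251565 [-0.1 -0.3 -3.2] [-0.01  0.07 -0.01]
('down', True) 17.7833 [547.5 165.2  48.4] 5.113167342587592 [-1.2 -0.8  4.4] [-0.05  0.17 -0.04]
```

View pics/w5.png

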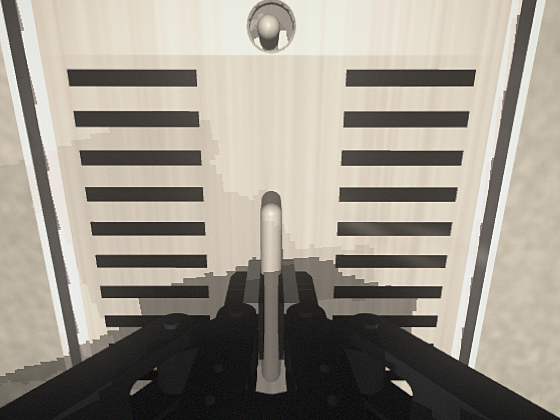

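The front hole sits around the pin tip (269,25) and the TCP stopped at z = 48.4, which is the seated height. I'll release, recheck, and go to the handle with the tool leaning back from the iron.

```bash
cat >> h.py <<'E'
def qtilt(head,t):
    """fingers point down and forward by t along heading; closing line across the heading"""
    d=np.array([np.cos(head),np.sin(head),0]); z=d*np.sin(t)-np.array([0,0,np.cos(t)]); y=np.array([np.sin(head),-np.cos(head),0]); x=np.cross(y,z)
    q=R.from_matrix(np.c_[x,y,z]).as_quat(); return np.array([q[3],q[0],q[1],q[2]])
def dirv(a): return np.array([np.cos(a),np.sin(a)])
E
python3 - <<'E'
from h import *
from rig import bot
def s(t):
    x=bot.read_state(); print(t,x["clock"],x["ee_pos"].round(1),x["grip_width"],x["ft_force"].round(1),x["moment"].round(2))
bot.move_gripper(45,grip_force=100); s("open")
p=bot.read_state()["ee_pos"]; bot.servo_line([p[0],p[1],190],speed=120)
h=np.radians(85.8); G=np.array([547.7,165.2])-189*dirv(h); q=qtilt(h,np.radians(15))
bot.move_to([*(G-30*dirv(h)),190],q); bot.dwell(.2); st=bot.read_state(); w=bot.read_camera("wrist"); s("look")
np.savez("wh.npz",**w,**{"st_"+k:v for k,v in st.items()}); cv2.imwrite("pics/w6.png",w["image"])
E
```

```text
open 18.2917 [546.9 165.   47.4] 44.99643694107702 [-0.4 -0.2 -0.3] [-0.03 -0.02  0.02]
look 20.7583 [531.8 -52.  190. ] 44.74444961291292 [ 0.  -0.4  0.1] [-0.11  0.05  0.02]
```

View pics/w6.png

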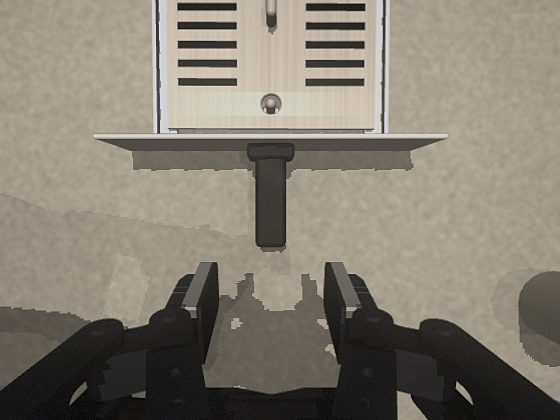

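The view shows the grid flat with the front pin (270,103) through its hole. The handle stub, (257..286, 150..246), is centred between the jaws. Now I'll grip it, align the tray and slide it in.

Run:
```python
from h import *
from rig import bot
d=dict(np.load("wh.npz")); st={s[3:]:v for s,v in d.items() if s.startswith("st_")}
print("handle end",toplane(d,[(270.5,244)],47,st),"plate top",toplane(d,[(94,135),(447,135)],70,st).round(1))
def s(t):
    x=bot.read_state(); print(t,x["clock"],x["ee_pos"].round(1),round(x["grip_width"],1),x["ft_force"].round(1),x["moment"].round(2))
tl=np.radians(15); h=np.radians(85.8); C=np.array([547.7,165.2]); G=C-189*dirv(h)
bot.servo_line([*G,110],speed=150); r=bot.servo_line([*G,44],speed=70,until_force=12); s(("down",r))
if r: raise SystemExit
bot.move_gripper(0,grip_force=100); s("grip")
h2=np.radians(84.5); M=np.array([547.,350.5])
G0=M-(165+189)*dirv(h2); bot.servo_line([*G0,44],attitude=qtilt(h2,tl),speed=40); s("aligned")
G1=M+(100-189)*dirv(h2); r=bot.servo_line([*G1,44],speed=90,until_force=30); s(("in",r))
c=bot.read_camera("scene"); cv2.imwrite("pics/s2.png",cv2.resize(c["image"][190:340,250:450],None,fx=4,fy=4,interpolation=cv2.INTER_CUBIC))
```

```text
handle end [[532.09458726 -47.57287312  47.        ]] plate top [[414.8  40.3  70. ]
 [660.6  23.   70. ]]
('down', False) 22.5667 [534.1 -23.3  44.4] 44.8 [-0.2 -0.4 -0.3] [-0.11 -0.   -0.  ]
grip 22.9083 [534.  -23.4  44.7] 22.3 [-3.2 -1.4  6.7] [-0.02  0.57  0.35]
aligned 23.8083 [514.   -2.4  44.7] 22.1 [ 2.7 -5.1  3.3] [-0.69 -0.42 -1.17]
('in', False) 26.9 [539.  260.9  44.7] 22.4 [ -0.5 -13.2   9.7] [-1.69  0.2   0.04]
```

View pics/s2.png

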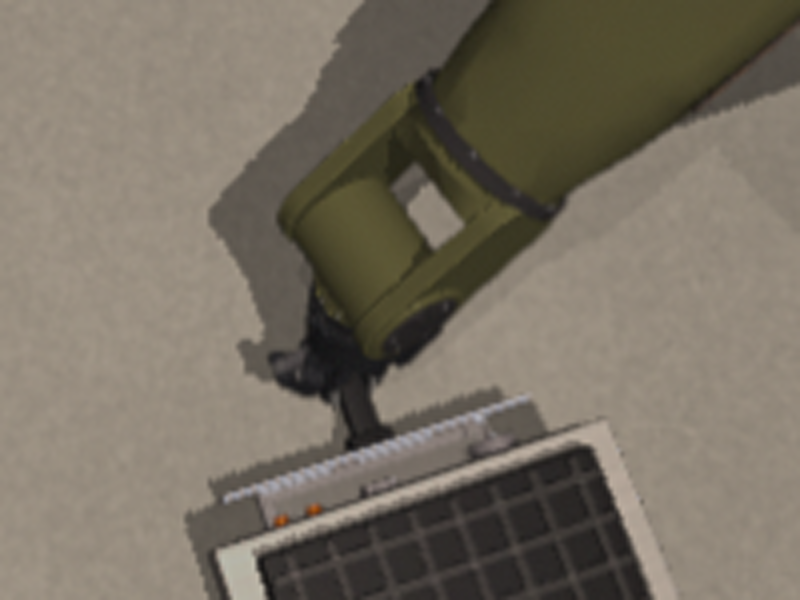

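The tray is inside the slot with the plate parallel to the iron's front and about 30 mm to go; nothing has caught. I'll push slowly to the stop.

Run:
```python
from h import *
from rig import bot
def s(t):
    x=bot.read_state(); print(t,x["clock"],x["ee_pos"].round(1),round(x["grip_width"],1),x["ft_force"].round(1),x["moment"].round(2))
h2=np.radians(84.5); M=np.array([547.,350.5])
s("now"); G1=M+(140-189)*dirv(h2); r=bot.servo_line([*G1,44],speed=25,until_force=25); s(("in",r))
p=bot.read_state()["ee_pos"]; print("along",(p[:2]-M)@dirv(h2)+189)
st=bot.read_state(); w=bot.read_camera("wrist"); np.savez("wf.npz",**w,**{"st_"+k:v for k,v in st.items()}); cv2.imwrite("pics/w7.png",w["image"])
```

```text
now 26.95 [539.  260.9  44.7] 22.2 [ -0.5 -13.3   9. ] [-1.7   0.14  0.04]
('in', True) 28.1167 [542.  291.2  44.7] 22.0 [-1.9 -3.6  6.3] [-0.26  0.27  0.03]
along 129.44591132540825
```

View pics/w7.png

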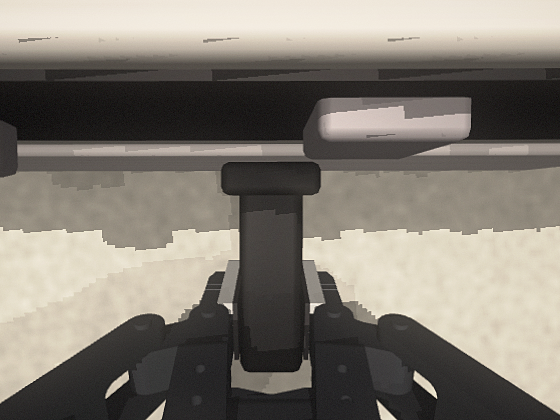

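The plate is up at the iron's front, with its top edge at rows 141–158. I'll press once more, let go, back off and check for flushness.

Run:
```python
from h import *
from rig import bot
def s(t):
    x=bot.read_state(); print(t,x["clock"],x["ee_pos"].round(1),round(x["grip_width"],1),x["ft_force"].round(1),x["moment"].round(2))
h2=np.radians(84.5); M=np.array([547.,350.5]); D=dirv(h2)
G1=M+(140-189)*D; r=bot.servo_line([*G1,44],speed=15,until_force=30); s(("press",r))
p=bot.read_state()["ee_pos"]; print("along",(p[:2]-M)@D+189)
bot.move_gripper(45); s("open"); p=bot.read_state()["ee_pos"]
bot.servo_line([*(p[:2]-20*D),p[2]+75],speed=100); bot.servo_line([*(p[:2]-70*D),230],attitude=quat(h2-np.pi/2),speed=150); bot.dwell(.3)
st=bot.read_state(); w=bot.read_camera("wrist"); np.savez("wz.npz",**w,**{"st_"+k:v for k,v in st.items()}); s("off")
cv2.imwrite("pics/w8.png",cv2.resize(w["image"],None,fx=800/560,fy=800/560,interpolation=cv2.INTER_CUBIC))
```

```text
('press', True) 28.4917 [542.  291.1  44.7] 22.5 [-1.8 -2.8  6.4] [-0.09  0.27  0.07]
along 129.4066155840231
open 28.8417 [541.8 291.2  43.9] 44.8 [-0.2 -0.3  0. ] [-0.1   0.05 -0.  ]
off 31.075 [535.  221.5 229.7] 44.9 [ 0.2 -0.2  0.8] [-0.02 -0.   -0.02]
```

View pics/w8.png

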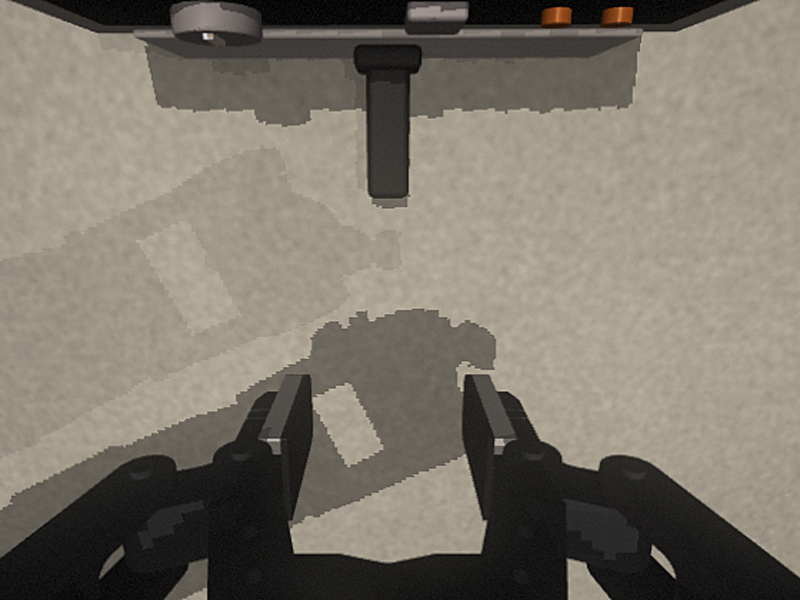

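The picture shows the plate (133–643, rows 30–38) parallel to the iron's front and centred on it, with both midpoints near column 388. As a last check I'll nudge each side of the plate lightly with closed fingers, which closes and measures any corner gap.

Run:
```python
from h import *
from rig import bot
h2=np.radians(84.5); M=np.array([547.,350.5]); D=dirv(h2); N=np.array([-D[1],D[0]]); q=qtilt(h2,np.radians(20))
bot.move_gripper(0,grip_force=30)
def P(a,b,z): return [*(M+a*D+b*N),z]
for k,b in enumerate((100,-100)):
    bot.move_to(P(-75,b,130 if k==0 else 140),q); bot.servo_line(P(-60,b,62),speed=120); bot.dwell(.15)
    r=bot.servo_line(P(0,b,62),speed=25,until_force=14); x=bot.read_state(); p=x["ee_pos"][:2]-M
    print(b,r,"along",round(p@D,2),"lat",round(p@N,1),x["ft_force"].round(1),x["clock"])
    bot.servo_line(P(-75,b,62),speed=120); bot.servo_line(P(-75,b,140),speed=150)
bot.servo_line(P(-120,0,260),attitude=quat(h2-np.pi/2),speed=200); print(bot.read_state()["clock"])
```

```text
100 True along -22.04 lat 99.9 [-1.2 -7.4  5.7] 34.6
-100 True along -21.67 lat -100.1 [-0.  -4.3  3.5] 39.125
41.3583
```

```bash
python3 -c "
from rig import bot
print(bot.finish_job())"
```

```text
the job is handed in; nothing more can be done
None
```

The drip grid is seated flat over both pins and the tray is fully in under the iron with its front plate flush (the two sides agree to about 0.4 mm); the bottle, tub and scraper were not touched, and I handed the job in at about 41 s.

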